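Finish packing a deli order crate

TASK

Finish packing the deli order: stand the jar of yellow mustard and the red-waxed cheese brick in the small wooden crate, side by side in the free space next to the piece of salami that is already in it. Set them down gently, upright, flat on the crate's floor and with the brick square to the crate's sides, and leave the salami standing at its end of the crate.

Things in the scene. Friction and masses are not known exactly. Their poses are not given: they have to be found in the camera images.
- crate: Low pale wood crate, open, fixed. Outside 102 (its x) x 224 (its y) x 30 mm high; walls and floor 6 mm thick; inside x -45 to 45, y -106 to 106 mm. Origin: centre of its underside; z up. The salami fills the -y end up to y = -49 mm; the 155 mm beyond is free and takes brick (long side along y) and jar in a row. Hold them across the crate (along x), high up, so the fingers stay above the walls.
- mustard_center (a point): Jar of yellow mustard, black lid, white label; diameter 62 mm, 80 mm high, 0.3 to 0.5 kg, standing loose on the counter. Point: its centre, half-way up (40 mm); z along its axis. Not wanted: jars of the same size with dark red jam (white lid) and green pickles (green lid). Loose goods near it are at most 80 mm high, with gaps of at least 40 mm.
- cheese_center (a point): Brick of cheese in red wax with a white paper band, standing on end, loose on the counter: 66 mm along its x, 46 mm along its y, 80 mm high, 0.3 to 0.5 kg. Point: its centre, half-way up (40 mm); z up. Not wanted: a pale yellow brick of the same size with a green band.
- salami_center (a point): Cut piece of dark red salami, 54 mm in diameter, 64 mm high, standing loose in the -y end of the crate. The point is its centre, half-way up (32 mm above its underside); z along its axis.

How it is judged:
By the outcome, as a careful person would: the job done as asked, in the order asked, and still so for the second after the job is handed in, with the robot touching nothing.
It also fails if it takes over 51 s, if anything falls off the work surface, if the arm or the gripper's body presses on something with over 40 N, if the wrist force passes 120 N, or if a joint passes its speed limit or range.

ROBOT

A 6-joint arm with a two-finger parallel gripper is mounted at the origin on the work surface. World frame = base frame: x ahead of the robot, y to its left, z up, the work surface at z = 0. Lengths are in mm, angles in degrees, forces in N, time in s.
With the tool pointing down it reaches from about 375 to 750 mm from the base axis. Payload 9 kg.
Tool frame: the origin (TCP) lies midway between the tips of the shut fingers; the grasp point (between the pads) lies env.grip_depth behind it (env.grip_depth is the distance from the TCP to the grasp point, in mm); z points along the fingers, y is the line along which they close (so a half turn about z gives the same grasp; the last joint's range is limited). The gripper opens to 85 mm and grips with 20 to 120 N. Pads are 22 mm wide; open, the fingers measure 114 mm over their backs; the gripper's body (76 mm by 85 mm) begins 54 mm behind the grasp point. The pads swing forward as they close: fully open they stand 13 mm farther back than shut.
Start: joints at [54.735, 5.964, 5.575, 89.605, 0, 77.527], TCP at [232.442, 553.179, 231.331] pointing down, gripper open.
Joint ranges: [-171.21, 171.21], [-48.23, 106.86], [-62.78, 66.21], [-105.2, 120.99], [-86.42, 89.51], [-180, 180]. Speed limits (degrees/s): [127.2, 127.2, 147.25, 180, 180, 180].

INTERFACE

Orientations are given as a 3x3 rotation matrix whose columns are the frame's x, y, z axes.
In Python, from cell import readout, imaging, env gives the robot as it stands.
- The arm moves only by the tool play_rows, never from a script. Its argument "deltas" is a list of rows, each a list of 7 numbers: the turn, a rotation vector about the tool's x, y, z in rad, then the shift along the tool's x, y, z in mm, then the closure, from 0 (fully open) to 1 (shut). A call has 1 to 10 rows; each row is the pose to reach, as a shift and turn from the pose commanded when the call began, along the tool's axes at that moment; what a row does not reach only later rows make up. A row lasts 1/10 s, in which the tool goes at most 50 mm and 8.59 degrees, less where a joint would pass 70% of its speed; a pose out of reach is approached as far as the arm can. A call with a gripper value outside its range is refused whole. The fingers move at their own pace and stop on an object; the grip force is fixed at half the most. Time passes only in rows, so rows that repeat a pose let the fingers close. It gives the time, the measured TCP pose, the force, the opening and the grip force at its end, in the units of the state.
- readout.observe(): the state, without advancing time (a new reading comes with each control period).
- imaging.snapshot(name): name is "side" or "top" or "wrist"; returns a dict with "image" (400x640x3 uint8, red, green, blue), "z_map" (400x640 float32, mm along the optical axis (not along the pixel's ray), 0 where there is no reading), "K" (3x3 intrinsics, pixels), "D" ([k1, k2, p1, p2, k3] as OpenCV has them; the pictures are not rectified), "extrinsics" (4x4, takes a point from world to camera coordinates); the wrist camera has in their place "tool_from_camera" (4x4, takes a point from camera to tool coordinates, whose origin is the TCP and whose axes are the flange's). Camera axes: x right, y down, z forward; pixel columns grow to the right and rows downward; lengths in mm; the calibration is good to about 2 mm. A picture is of the moment at which its call begins: read the wrist's pose just before it.
- env.job_done(): hands the job in; it is judged then, once.
The state is a dict: "t": time; "joint_pos": joint angles; "qvel": joint speeds; "joint_torque": joint torques, N m; "ee_pos": TCP position; "tcp_rot": TCP orientation; "ft_force": force on the tool from outside, world axes, zero at the start; "wrist_torque": the same for the moment, N m; "width": opening from 0.0 (shut) to 1.0 (fully open); "grip_force": force on a finger pad.
Only numpy, scipy, OpenCV 4.12 (cv2) and the standard library are available. Lean on these libraries where they do the work, as an engineer would, in place of code of your own. Each camera call takes 0.05 s, during which the arm holds its last target. There are 200 camera calls.

## Working session

There is one attempt and no reset: what is moved stays moved. The work goes in short steps, Python scripts to look and compute and a tool call to move; the robot and the scene stay as the last step left them, time stands still between calls to the robot, and variables do not carry over. Pictures are saved under pics/ and viewed, at most 10 in all, crops included, and the job is handed in when it is done.

Besides the shell and the picture viewer there is one more tool, called as a command line: name --pt "numbers of a row" for each row, then --argument value for the rest. play_rows: Moves the arm, as the interface text tells. Its arguments: {"type":"object","properties":{"deltas":{"type":"array"}},"required":["deltas"]}

```bash
mkdir -p pics; ls
python3 - <<'E'
from cell import readout, imaging, env
import cv2,numpy as np
s=readout.observe();print({k:np.round(v,3).tolist() for k,v in s.items()},env.grip_depth)
for n in("top","side"):
    d=imaging.snapshot(n);cv2.imwrite(f"pics/{n}0.png",d["image"][:,:,::-1]);np.savez(f"{n}0.npz",**d)
    print(n,np.round(d["K"],1).tolist(),d["D"],np.round(d["extrinsics"],3).tolist())
E
```

```text
pics
{'t': 0.0, 'joint_pos': [54.736, 5.999, 5.528, 89.606, 0.0, 77.528], 'qvel': [0.014, -0.012, 0.008, 0.047, -0.09, 0.075], 'joint_torque': [0.002, -55.693, 50.365, 0.017, -0.0, -0.0], 'ee_pos': [232.213, 552.875, 230.526], 'tcp_rot': [[-0.922, 0.387, -0.001], [0.387, 0.922, -0.001], [0.0, -0.001, -1.0]], 'ft_force': [-0.06, -0.708, -0.658], 'wrist_torque': [-0.006, -0.03, -0.004], 'grip_force': 0.0, 'width': 0.999} 18.700000000000003
top [[395.1, 0.0, 310.8], [0.0, 395.1, 200.5], [0.0, 0.0, 1.0]] [0.03186863 0.         0.         0.         0.        ] [[-0.001, -1.0, -0.013, 79.118], [-0.983, 0.004, -0.182, 536.742], [0.182, 0.013, -0.983, 826.105], [0.0, 0.0, 0.0, 1.0]]
side [[431.9, 0.0, 314.6], [0.0, 431.9, 204.5], [0.0, 0.0, 1.0]] [-0.09095988  0.          0.          0.          0.        ] [[0.806, -0.591, 0.005, -400.478], [-0.358, -0.495, -0.792, 259.429], [0.471, 0.637, -0.61, 867.368], [0.0, 0.0, 0.0, 1.0]]
```

View pics/top0.png

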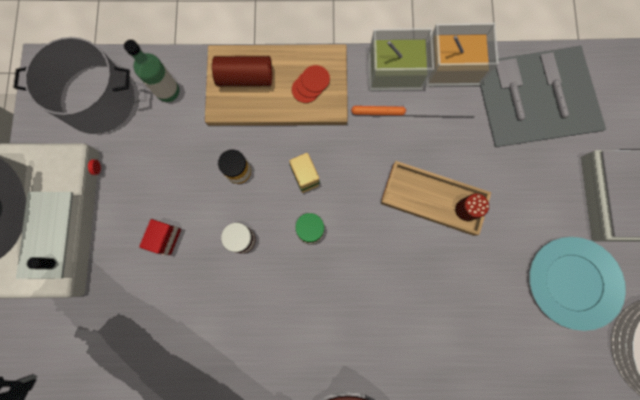

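View pics/side0.png

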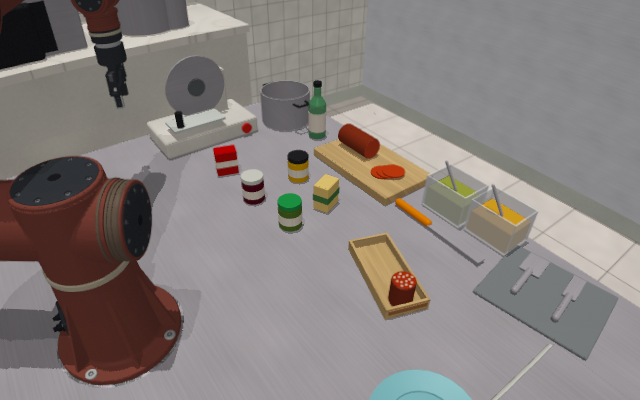

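The top view shows the mustard's black lid near (233,162), the red cheese near (158,236), the crate with corners around (397,163), (490,192), (479,234) and (383,203), and the salami near (477,206). The side view agrees, with the cheese at (226,160) and the mustard at (298,165).

```bash
cat > h.py <<'E'
import numpy as np,cv2
def cast(uv,d,z,T=None):
    """pixels -> world points on plane z. T: world_from_camera (default from extrinsics)"""
    T=np.linalg.inv(d["extrinsics"]) if T is None else T
    p=cv2.undistortPoints(np.float64(uv).reshape(-1,1,2),d["K"],d["D"]).reshape(-1,2)
    r=np.c_[p,np.ones(len(p))]@T[:3,:3].T; o=T[:3,3]
    return o+r*((z-o[2])/r[:,2])[:,None]
def blob(m,near,mina=40):
    m=cv2.morphologyEx(m.astype(np.uint8),cv2.MORPH_OPEN,np.ones((2,2)))
    cs=[c for c in cv2.findContours(m,cv2.RETR_EXTERNAL,cv2.CHAIN_APPROX_NONE)[0] if cv2.contourArea(c)>mina]
    return min(cs,key=lambda c:np.hypot(*(c.reshape(-1,2).mean(0)-near)))
def rect(c,d,z,T=None):
    P=cast(c.reshape(-1,2),d,z,T)[:,:2].astype(np.float32); return cv2.minAreaRect(P)
def wristT(s,d):
    T=np.eye(4);T[:3,:3]=s["tcp_rot"];T[:3,3]=s["ee_pos"];return T@d["tool_from_camera"]
def move(s,p,yaw):
    """tool deltas to go to TCP p, tool y axis at yaw deg in world (mod 180), pointing down"""
    from scipy.spatial.transform import Rotation as Ro
    R=np.array(s["tcp_rot"]);out=[]
    for k in(0,180):
        a=np.deg2rad(yaw+k);y=np.array([np.cos(a),np.sin(a),0]);z=np.array([0,0,-1.]);x=np.cross(y,z)
        out.append(Ro.from_matrix(R.T@np.c_[x,y,z]).as_rotvec())
    return min(out,key=np.linalg.norm).round(4),(R.T@(np.array(p)-s["ee_pos"])).round(1)
E
python3 - <<'E'
from h import *
d=dict(np.load("top0.npz"));im=d["image"].astype(int);hsv=cv2.cvtColor(d["image"],cv2.COLOR_RGB2HSV).astype(int)
H,S,V=hsv[...,0],hsv[...,1],hsv[...,2]
yy,xx=np.mgrid[:400,:640]
def box(m,a,b,c,e): return m&(xx>a)&(xx<c)&(yy>b)&(yy<e)
lid=blob(box(V<60,210,140,260,185),(233,162));print("lid",cv2.minEnclosingCircle(lid),rect(lid,d,80))
red=blob(box((S>180)&((H<8)|(H>172))&(V>150),130,210,190,260),(158,236));print("cheese",red.reshape(-1,2).mean(0),rect(red,d,80))
wood=blob(box((H>8)&(H<25)&(S>60),370,150,510,250),(437,198));print("crate@30",rect(wood,d,30))
sal=blob(box((S>150)&((H<8)|(H>172)),450,185,500,225),(477,206));print("sal@70",rect(sal,d,70))
Ti=np.linalg.inv(d["extrinsics"])
for n,(u,v) in dict(lid=(233,161),cheese=(157,235),sal=(478,204),floor=(430,197)).items():
    z=d["z_map"][v,u]; p=cv2.undistortPoints(np.float64([[[u,v]]]),d["K"],d["D"])[0,0]; print(n,(Ti@[p[0]*z,p[1]*z,z,1])[:3].round(0))
v=d["image"][120:280,110:520];cv2.imwrite("pics/crop.png",cv2.resize(v,None,fx=1.95,fy=1.95,interpolation=2)[:,:,::-1])
E
```

```text
lid ((233.0, 164.0), 13.601571083068848) ((612.9530639648438, 246.9430389404297), (58.96282958984375, 56.737056732177734), 1.5885605812072754)
cheese [154.98809524 236.60714286] ((454.9523620605469, 405.3866271972656), (38.74452590942383, 59.116207122802734), 71.5728988647461)
crate@30 ((544.3772583007812, -204.50347900390625), (228.28660583496094, 107.41366577148438), 70.43244171142578)
sal@70 ((514.8977661132812, -260.7463073730469), (50.4764404296875, 49.525856018066406), 13.722850799560547)
lid [619. 247.  81.]
cheese [459. 402.  80.]
sal [ 524. -279.   71.]
floor [ 552. -197.    7.]
```

Run:
```python
from h import *
from cell import readout
print(move(readout.observe(),[613,247,200],22))
```

```text
(array([-1.20e-03,  2.00e-04,  7.89e-01]), array([-469.5, -134.5,   30.6]))
```

play_rows --pt "0 0 0.08 -47 -13.5 3 0" --pt "0 0 0.16 -94 -27 6 0" --pt "0 0 0.24 -141 -40 9 0" --pt "0 0 0.32 -188 -54 12 0" --pt "0 0 0.4 -235 -67 15 0" --pt "0 0 0.48 -282 -81 18 0" --pt "0 0 0.56 -329 -94 21 0" --pt "0 0 0.64 -376 -108 24 0" --pt "0 0 0.72 -423 -121 27 0" --pt "0 0 0.789 -470 -134.5 30.6 0"

```text
t: 1.1
ee_pos: [614.9, 245.5, 200.3]
tcp_rot: [[-0.372, 0.928, -0.0], [0.928, 0.372, 0.0], [0.0, -0.0, -1.0]]
ft_force: [0.1, 0.0, 0.3]
width: 0.997
grip_force: 0.0
```

Run:
```python
from h import *
from cell import readout,imaging
s=readout.observe();d=imaging.snapshot("wrist");cv2.imwrite("pics/w1.png",d["image"][:,:,::-1])
np.savez("w1.npz",p=s["ee_pos"],R=s["tcp_rot"],**d);print(s["ee_pos"],s["qvel"],s["joint_pos"],d["tool_from_camera"].round(2),d["K"])
```

```text
[614.87311779 245.54916104 200.27177609] [-33.7626763   41.13573069  43.83582343   2.54949975   0.06791507
   4.90491755] [1.04771489e+01 1.68136724e+01 1.45045093e+01 8.77062273e+01
 8.43473599e-03 7.86660508e+01] [[  -0.     -0.96   -0.27   69.75]
 [   1.     -0.     -0.      0.87]
 [   0.     -0.27    0.96 -142.6 ]
 [   0.      0.      0.      1.  ]] [[304.37018794   0.         322.91011131]
 [  0.         304.37018794 198.25723325]
 [  0.           0.           1.        ]]
```

View pics/w1.png

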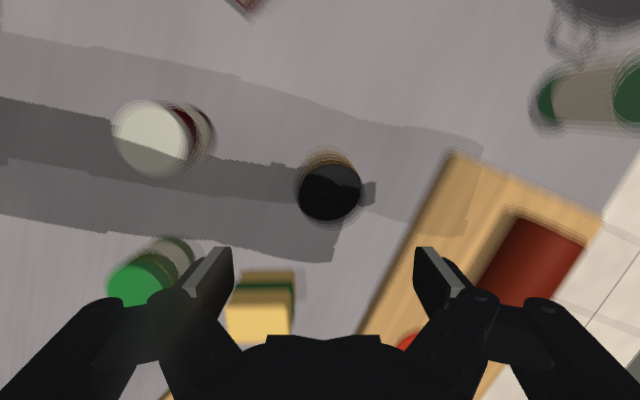

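The wrist view is blurred because the arm was still moving. The mustard lid is near (330,190), the jam jar near (150,138) and the yellow brick near (260,315). I'll let the arm settle and then measure.

play_rows --pt "0 0 0 0 0 0 0" --pt "0 0 0 0 0 0 0" --pt "0 0 0 0 0 0 0"

```text
t: 1.45
ee_pos: [612.8, 248.1, 201.0]
tcp_rot: [[-0.376, 0.927, -0.0], [0.927, 0.376, 0.0], [0.0, 0.0, -1.0]]
ft_force: [0.2, 0.4, 0.1]
width: 0.998
grip_force: 0.0
```

Run:
```python
from h import *
from cell import readout,imaging
s=readout.observe();d=imaging.snapshot("wrist");cv2.imwrite("pics/w2.png",d["image"][:,:,::-1])
V=d["image"].max(2).astype(int);m=(V<50);m[232:]=0;m[:, :280]=0;m[:,390:]=0
c=blob(m,(330,190),500);print(s["ee_pos"],np.abs(s["qvel"]).max(),cv2.boundingRect(c))
T=wristT(s,d);r=rect(c,d,80,T);print(r,cv2.minEnclosingCircle(cast(c.reshape(-1,2),d,80,T)[:,:2].astype(np.float32)))
print(move(s,[*r[0],42],22))
```

```text
[612.83644673 248.12854609 200.9700025 ] 0.4802181434540029 (295, 157, 68, 68)
((617.0399169921875, 251.21310424804688), (59.78474807739258, 61.33382797241211), 49.64092254638672) ((617.3936767578125, 251.69801330566406), 30.946352005004883)
(array([ 0.0001, -0.0003,  0.0018]), array([  1.2,   5. , 159. ]))
```

View pics/w2.png

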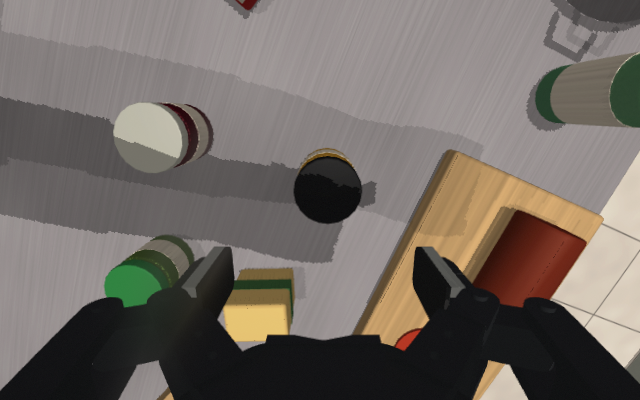

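The lid is sharp at (328,190). It measures 62 mm across at (617.2, 251.4), which matches the jar, and the way down is clear. I'll descend and then close.

play_rows --pt "0 0 0 1.2 5 20 0" --pt "0 0 0 1.2 5 50 0" --pt "0 0 0 1.2 5 80 0" --pt "0 0 0 1.2 5 110 0" --pt "0 0 0 1.2 5 130 0" --pt "0 0 0 1.2 5 145 0" --pt "0 0 0 1.2 5 155 0" --pt "0 0 0 1.2 5 159 0" --pt "0 0 0 1.2 5 159 0" --pt "0 0 0 1.2 5 159 0"

```text
t: 2.5
ee_pos: [618.5, 250.3, 42.9]
tcp_rot: [[-0.375, 0.927, 0.002], [0.927, 0.375, 0.0], [-0.0, 0.002, -1.0]]
ft_force: [-1.3, 0.1, -0.2]
width: 1.0
grip_force: 0.0
```

play_rows --pt "0 0 0 0 0 0 0.2" --pt "0 0 0 0 0 0 0.3" --pt "0 0 0 0 0 0 0.6" --pt "0 0 0 0 0 0 1" --pt "0 0 0 0 0 0 1" --pt "0 0 0 0 0 0 1" --pt "0 0 0 0 0 0 1" --pt "0 0 0 0 0 0 1"

```text
t: 3.3
ee_pos: [618.1, 250.1, 42.9]
tcp_rot: [[-0.375, 0.927, 0.001], [0.927, 0.375, 0.0], [-0.0, 0.001, -1.0]]
ft_force: [-3.5, -0.8, 5.3]
width: 0.713
grip_force: 64.6
```

play_rows --pt "0 0 0 0 0 -5 1" --pt "0 0 0 0 0 -15 1" --pt "0 0 0 0 0 -35 1" --pt "0 0 0 0 0 -60 1" --pt "0 0 0 0 0 -85 1" --pt "0 0 0 0 0 -110 1" --pt "0 0 0 0 0 -130 1" --pt "0 0 0 0 0 -143 1" --pt "0 0 0 0 0 -147 1" --pt "0 0 0 0 0 -147 1"

```text
t: 4.3
ee_pos: [618.0, 250.1, 188.8]
tcp_rot: [[-0.375, 0.927, 0.0], [0.927, 0.375, 0.0], [0.0, 0.0, -1.0]]
ft_force: [-1.0, 0.5, -4.1]
width: 0.713
grip_force: 65.9
```

Run:
```python
from h import *
from cell import readout
s=readout.observe();print(s["ft_force"],s["grip_force"],s["joint_pos"]);print(move(s,[544-13,-204-38,200],-19.6))
```

```text
[-0.97406404  0.50155383 -4.06521228] 65.87094068527222 [1.08239582e+01 1.75359706e+01 1.41656206e+01 8.66111840e+01
 4.07838286e-03 7.88214338e+01]
(array([ 3.000e-04, -1.000e-04,  7.261e-01]), array([-423.7, -265. ,  -11.3]))
```

play_rows --pt "0 0 0.03 -15 -9 -1 1" --pt "0 0 0.08 -45 -28 -2 1" --pt "0 0 0.14 -80 -50 -3 1" --pt "0 0 0.2 -115 -72 -4 1" --pt "0 0 0.26 -150 -94 -5 1" --pt "0 0 0.32 -185 -116 -6 1" --pt "0 0 0.38 -220 -138 -7 1" --pt "0 0 0.44 -255 -160 -8 1" --pt "0 0 0.5 -285 -178 -9 1" --pt "0 0 0.55 -310 -194 -10 1"

```text
t: 5.3
ee_pos: [553.0, -111.7, 197.2]
tcp_rot: [[0.169, 0.986, -0.002], [0.986, -0.169, 0.001], [0.0, -0.002, -1.0]]
ft_force: [0.3, 1.3, -4.3]
width: 0.716
grip_force: 66.2
```

play_rows --pt "0 0 0 0 0 0 1"

```text
t: 5.4
ee_pos: [552.9, -113.2, 197.2]
tcp_rot: [[0.171, 0.985, -0.002], [0.985, -0.171, -0.0], [-0.001, -0.002, -1.0]]
ft_force: [-0.9, 0.9, -3.8]
width: 0.712
grip_force: 66.2
```

Run:
```python
from h import *
from cell import readout
s=readout.observe();print(s["ee_pos"],move(s,[544-13,-204-38,200],-19.6))
```

```text
[ 552.93508629 -113.15840103  197.22059193] (array([-0.0018,  0.0007,  0.1707]), array([-130.7,    0.4,   -2.7]))
```

play_rows --pt "0 0 0.03 -15 0 0 1" --pt "0 0 0.07 -45 0 -1 1" --pt "0 0 0.11 -80 0 -2 1" --pt "0 0 0.15 -110 0 -3 1" --pt "0 0 0.17 -125 0 -3 1" --pt "0 0 0.17 -131 0 -3 1" --pt "0 0 0.17 -131 0 -3 1" --pt "0 0 0.17 -131 0 -3 1" --pt "0 0 0.17 -131 0 -3 1"

```text
t: 6.3
ee_pos: [532.7, -238.0, 201.7]
tcp_rot: [[0.328, 0.945, 0.0], [0.945, -0.328, 0.0], [0.0, -0.0, -1.0]]
ft_force: [0.4, 0.2, -4.1]
width: 0.711
grip_force: 66.2
```

Run:
```python
from h import *
from cell import readout,imaging
s=readout.observe();d=imaging.snapshot("wrist");cv2.imwrite("pics/w3.png",d["image"][:,:,::-1])
np.savez("w3.npz",p=s["ee_pos"],Rt=s["tcp_rot"],**d);print(s["ee_pos"])
```

```text
[ 532.72094815 -238.03251307  201.6532728 ]
```

View pics/w3.png

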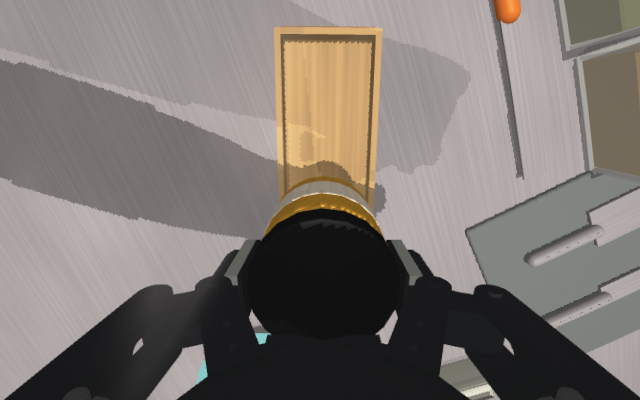

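The held mustard jar is at the bottom centre. The free end of the crate is in view, with outer rim corners near (275,28) and (382,29). I'll fit the rim edges at z=30.

```bash
cat > crate.py <<'E'
from h import *
def crate(d,T,rows,cols,box):
    """outer rim: left/right edges over rows, far edge over cols; box=(u0,u1) limits. returns far-edge mid, axis y, width, centre"""
    hsv=cv2.cvtColor(d["image"],cv2.COLOR_RGB2HSV).astype(int)
    m=((hsv[...,0]>9)&(hsv[...,0]<24)&(hsv[...,1]>75)); m[:,:box[0]]=0; m[:,box[1]:]=0
    m=cv2.morphologyEx(m.astype(np.uint8),cv2.MORPH_CLOSE,np.ones((9,9)))
    L=[(np.flatnonzero(m[v])[0]-.5,v) for v in rows];R=[(np.flatnonzero(m[v])[-1]+.5,v) for v in rows]
    F=[(u,np.flatnonzero(m[:,u])[0]-.5) for u in cols]
    ln=[]
    for e in(L,R,F):
        P=cast(e,d,30,T)[:,:2].astype(np.float32);vx,vy,x,y=cv2.fitLine(P,cv2.DIST_HUBER,0,.01,.01).ravel();D=np.array([vx,vy]);D*=np.sign(D[1]) if abs(D[1])>.7 else 1;ln.append((D,np.array([x,y])))
    y=ln[0][0]+ln[1][0];y/=np.linalg.norm(y);x=np.array([y[1],-y[0]])
    l,r=ln[0][1]@x,ln[1][1]@x
    # far distance along y at mid
    f=ln[2][1]@y
    far=x*(l+r)/2+y*f
    print("edge yaws",[np.rad2deg(np.arctan2(*D[::-1])).round(2) for D,_ in ln],"width",r-l)
    C=far-112*y;return C,x,y
E
python3 - <<'E'
from crate import *
d=dict(np.load("w3.npz"));s=dict(ee_pos=d["p"],tcp_rot=d["Rt"])
C,x,y=crate(d,wristT(s,d),range(38,150,4),range(290,372,4),(255,400));print("C",C,"y",y)
yaw=np.rad2deg(np.arctan2(x[1],x[0]));J=C+68*y;print(yaw,J,move(s,[*J,150],yaw),move(s,[*J,51],yaw))
E
```

```text
edge yaws [np.float32(70.34), np.float32(70.18), np.float32(-19.96)] width 101.89191
C [ 548.1725  -204.19278] y [0.33773708 0.94124055]
-19.739063 [ 571.1386  -140.18842] (array([-0.0001, -0.0004,  0.0102]), array([105. ,   4.2,  51.7])) (array([-0.0001, -0.0004,  0.0102]), array([105. ,   4.2, 150.7]))
```

play_rows --pt "0 0 0.01 15 1 0 1" --pt "0 0 0.01 45 2 0 1" --pt "0 0 0.01 80 3 10 1" --pt "0 0 0.01 100 4.2 25 1" --pt "0 0 0.01 105 4.2 50 1" --pt "0 0 0.01 105 4.2 80 1" --pt "0 0 0.01 105 4.2 105 1" --pt "0 0 0.01 105 4.2 125 1" --pt "0 0 0.01 105 4.2 138 1" --pt "0 0 0.01 105 4.2 140 1"

```text
t: 7.35
ee_pos: [570.1, -140.5, 60.1]
tcp_rot: [[0.339, 0.941, -0.002], [0.941, -0.339, 0.001], [0.0, -0.002, -1.0]]
ft_force: [-0.0, -0.8, -3.1]
width: 0.707
grip_force: 66.2
```

play_rows --pt "0 0 0 0 0 2 1" --pt "0 0 0 0 0 4 1" --pt "0 0 0 0 0 6 1" --pt "0 0 0 0 0 8 1" --pt "0 0 0 0 0 9.5 1" --pt "0 0 0 0 0 9.5 1" --pt "0 0 0 0 0 9.5 1"

```text
t: 8.05
ee_pos: [571.0, -141.5, 52.2]
tcp_rot: [[0.339, 0.941, 0.0], [0.941, -0.339, 0.0], [0.0, 0.0, -1.0]]
ft_force: [0.3, -0.2, -4.6]
width: 0.712
grip_force: 66.2
```

play_rows --pt "0 0 0 0 0 0.7 1" --pt "0 0 0 0 0 1.4 1" --pt "0 0 0 0 0 2 1" --pt "0 0 0 0 0 2 1" --pt "0 0 0 0 0 2 1"

```text
t: 8.55
ee_pos: [571.0, -141.4, 50.2]
tcp_rot: [[0.339, 0.941, 0.0], [0.941, -0.339, 0.0], [0.0, -0.0, -1.0]]
ft_force: [-0.1, 0.6, -4.3]
width: 0.707
grip_force: 66.2
```

play_rows --pt "0 0 0 0 0 0.4 1" --pt "0 0 0 0 0 0.8 1" --pt "0 0 0 0 0 0.8 1"

```text
t: 8.85
ee_pos: [571.0, -141.4, 49.3]
tcp_rot: [[0.339, 0.941, -0.0], [0.941, -0.339, 0.0], [0.0, -0.0, -1.0]]
ft_force: [-0.1, 0.1, -5.0]
width: 0.71
grip_force: 66.2
```

play_rows --pt "0 0 0 0 0 0.4 1" --pt "0 0 0 0 0 0.8 1" --pt "0 0 0 0 0 0.8 1"

```text
t: 9.15
ee_pos: [571.1, -141.4, 49.0]
tcp_rot: [[0.339, 0.941, 0.0], [0.941, -0.339, 0.0], [0.0, 0.0, -1.0]]
ft_force: [-3.0, 0.9, 0.9]
width: 0.711
grip_force: 66.6
```

play_rows --pt "0 0 0 0 0 0.3 1" --pt "0 0 0 0 0 0.5 1" --pt "0 0 0 0 0 0.5 1"

```text
t: 9.45
ee_pos: [571.1, -141.5, 49.0]
tcp_rot: [[0.339, 0.941, 0.0], [0.941, -0.339, -0.0], [-0.0, 0.0, -1.0]]
ft_force: [-4.4, 1.9, 6.5]
width: 0.708
grip_force: 67.0
```

Contact with the crate floor. I'll release gently and rise.

play_rows --pt "0 0 0 0 0 -0.5 0.25" --pt "0 0 0 0 0 -0.5 0.15" --pt "0 0 0 0 0 -0.5 0" --pt "0 0 0 0 0 -0.5 0" --pt "0 0 0 0 0 -0.5 0" --pt "0 0 0 0 0 -0.5 0"

```text
t: 10.05
ee_pos: [571.0, -141.4, 48.5]
tcp_rot: [[0.339, 0.941, 0.0], [0.941, -0.339, 0.0], [0.0, 0.0, -1.0]]
ft_force: [-0.6, 0.3, 0.5]
width: 0.998
grip_force: 0.0
```

play_rows --pt "0 0 0 0 0 -10 0" --pt "0 0 0 0 0 -30 0" --pt "0 0 0 0 0 -55 0" --pt "0 0 0 0 0 -85 0" --pt "0 0 0 0 0 -115 0" --pt "0 0 0 0 0 -140 0" --pt "0 0 0 0 0 -155 0" --pt "0 0 0 0 0 -155 0" --pt "0 0 0 0 0 -155 0"

```text
t: 10.95
ee_pos: [570.9, -141.4, 202.8]
tcp_rot: [[0.339, 0.941, -0.001], [0.941, -0.339, 0.0], [0.0, -0.001, -1.0]]
ft_force: [0.2, -0.4, -0.3]
width: 1.002
grip_force: 0.0
```

Run:
```python
from h import *
from cell import readout
s=readout.observe();print(s["ee_pos"],s["width"],s["joint_pos"]);
for p,a in (([545,200,205],24),([440,375,205],60)): print(move(s,p,a))
```

```text
[ 570.89803379 -141.38712594  202.84756271] 1.0019837370106064 [-2.66424976e+01  3.69385270e+00  2.29096130e-01  8.65706370e+01
  5.37136907e-03  8.31828263e+01]
(array([-5.000e-04, -4.000e-04, -7.649e-01]), array([ 312.4, -140.1,   -2. ]))
(array([-4.0000e-04, -6.0000e-04, -1.3932e+00]), array([ 441.4, -298.3,   -1.9]))
```

play_rows --pt "0 0 -0.08 30 -14 0 0" --pt "0 0 -0.16 62 -28 0 0" --pt "0 0 -0.24 94 -42 0 0" --pt "0 0 -0.32 125 -56 0 0" --pt "0 0 -0.4 156 -70 0 0" --pt "0 0 -0.48 188 -84 -1 0" --pt "0 0 -0.56 220 -98 -1 0" --pt "0 0 -0.64 250 -112 -2 0" --pt "0 0 -0.72 282 -126 -2 0" --pt "0 0 -0.76 312 -140 -2 0"

```text
t: 11.95
ee_pos: [544.0, 200.9, 203.6]
tcp_rot: [[-0.405, 0.914, -0.003], [0.914, 0.405, -0.0], [0.001, -0.003, -1.0]]
ft_force: [-0.8, -0.5, 0.2]
width: 0.999
grip_force: 0.0
```

play_rows --pt "0 0 0 0 0 0 0"

```text
t: 12.05
ee_pos: [543.5, 202.8, 203.5]
tcp_rot: [[-0.407, 0.913, -0.003], [0.913, 0.407, 0.001], [0.002, -0.003, -1.0]]
ft_force: [1.0, 0.2, -1.0]
width: 1.002
grip_force: 0.0
```

Run:
```python
from h import *
from cell import readout
s=readout.observe();print(s["ee_pos"],move(s,[460,395,205],70))
```

```text
[543.46306695 202.78275089 203.50237738] (array([-0.0017, -0.0027, -0.8027]), array([209.5,   2. ,  -1.1]))
```

play_rows --pt "0 0 -0.1 25 0 0 0" --pt "0 0 -0.22 55 0 0 0" --pt "0 0 -0.34 90 0 0 0" --pt "0 0 -0.46 125 1 0 0" --pt "0 0 -0.58 155 1 -1 0" --pt "0 0 -0.7 185 2 -1 0" --pt "0 0 -0.8 209 2 -1 0" --pt "0 0 -0.8 209 2 -1 0" --pt "0 0 -0.8 209 2 -1 0" --pt "0 0 -0.8 209 2 -1 0"

```text
t: 13.05
ee_pos: [463.1, 390.6, 205.8]
tcp_rot: [[-0.936, 0.351, -0.001], [0.351, 0.936, -0.001], [0.001, -0.001, -1.0]]
ft_force: [-0.7, -0.3, 0.1]
width: 0.998
grip_force: 0.0
```

Run:
```python
from h import *
from cell import readout,imaging
s=readout.observe();d=imaging.snapshot("wrist");cv2.imwrite("pics/w4.png",d["image"][:,:,::-1])
np.savez("w4.npz",p=s["ee_pos"],Rt=s["tcp_rot"],**d);print(s["ee_pos"])
```

```text
[463.10577211 390.62206134 205.75881094]
```

View pics/w4.png

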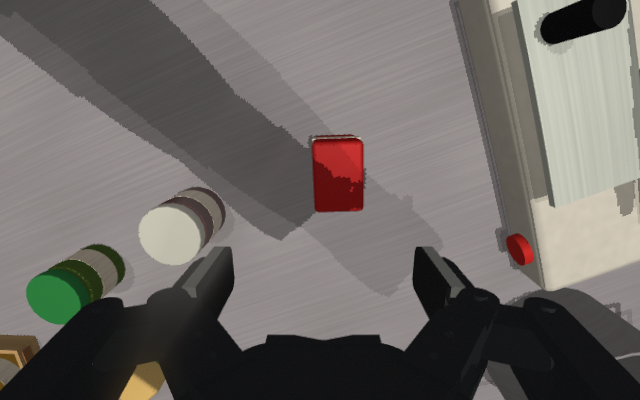

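The cheese's red top face spans columns 312–364 and rows 138–212, with a sliver of the far side face at row 136. The jars and slicer are clear of the fingers.

Run:
```python
from h import *
from cell import readout
d=dict(np.load("w4.npz"));s=dict(ee_pos=d["p"],tcp_rot=d["Rt"]);T=wristT(s,d)
hsv=cv2.cvtColor(d["image"],cv2.COLOR_RGB2HSV).astype(int)
m=((hsv[...,0]<8)|(hsv[...,0]>172))&(hsv[...,1]>150)&(hsv[...,2]>50);m[240:]=0;m[:,:280]=0;m[:,400:]=0
c=blob(m,(338,175),500);print(cv2.boundingRect(c),cv2.minAreaRect(c));r=rect(c,d,80,T);print(r)
P=cast(c.reshape(-1,2),d,80,T)[:,:2];q=np.array(T[:3,3]);print("cam",q)
# robust per-side edges in px
v=range(150,202,3);L=[(np.flatnonzero(m[a])[0]-.5,a) for a in v];R=[(np.flatnonzero(m[a])[-1]+.5,a) for a in v]
for e in(L,R):
    p=cast(e,d,80,T)[:,:2].astype(np.float32);l=cv2.fitLine(p,cv2.DIST_HUBER,0,.01,.01).ravel();print(l,np.rad2deg(np.arctan2(l[1],l[0])))
```

```text
(313, 139, 51, 74) ((338.8341979980469, 175.36016845703125), (72.47842407226562, 50.2641716003418), 88.15238952636719)
((455.7235412597656, 409.38385009765625), (44.04154586791992, 66.33045959472656), 71.40299224853516)
cam [399.26775914 416.09548119 348.40543973]
[ 9.5134795e-01 -3.0811867e-01  4.4333698e+02  3.8942273e+02] -17.945889
[ 9.4763052e-01 -3.1936878e-01  4.6251703e+02  4.2984335e+02] -18.624756
```

Run:
```python
from h import *
from cell import readout
print(move(readout.observe(),[455.9,409.5,43],71.5))
```

```text
(array([-0.0007, -0.0004, -0.0363]), array([ 13.5,  15.2, 163. ]))
```

play_rows --pt "0 0 -0.036 5 6 10 0" --pt "0 0 -0.036 13.5 15.2 30 0" --pt "0 0 -0.036 13.5 15.2 60 0" --pt "0 0 -0.036 13.5 15.2 90 0" --pt "0 0 -0.036 13.5 15.2 115 0" --pt "0 0 -0.036 13.5 15.2 135 0" --pt "0 0 -0.036 13.5 15.2 150 0" --pt "0 0 -0.036 13.5 15.2 158 0" --pt "0 0 -0.036 13.5 15.2 163 0" --pt "0 0 -0.036 13.5 15.2 163 0"

```text
t: 14.1
ee_pos: [455.6, 410.6, 43.5]
tcp_rot: [[-0.949, 0.315, -0.0], [0.315, 0.949, 0.0], [0.0, 0.0, -1.0]]
ft_force: [-0.3, -0.0, 0.8]
width: 0.999
grip_force: 0.0
```

play_rows --pt "0 0 0 0 0 0 0.2" --pt "0 0 0 0 0 0 0.35" --pt "0 0 0 0 0 0 0.45" --pt "0 0 0 0 0 0 0.6" --pt "0 0 0 0 0 0 1" --pt "0 0 0 0 0 0 1" --pt "0 0 0 0 0 0 1" --pt "0 0 0 0 0 0 1" --pt "0 0 0 0 0 0 1"

```text
t: 15.0
ee_pos: [455.8, 410.2, 44.6]
tcp_rot: [[-0.949, 0.316, 0.001], [0.316, 0.949, -0.001], [-0.001, -0.001, -1.0]]
ft_force: [-3.4, -6.0, 6.4]
width: 0.533
grip_force: 60.7
```

play_rows --pt "0 0 0 0 0 -5 1" --pt "0 0 0 0 0 -15 1" --pt "0 0 0 0 0 -35 1" --pt "0 0 0 0 0 -60 1" --pt "0 0 0 0 0 -85 1" --pt "0 0 0 0 0 -110 1" --pt "0 0 0 0 0 -135 1" --pt "0 0 0 0 0 -150 1" --pt "0 0 0 0 0 -160 1" --pt "0 0 0 0 0 -160 1"

```text
t: 16.0
ee_pos: [456.0, 411.0, 204.8]
tcp_rot: [[-0.949, 0.315, 0.001], [0.315, 0.949, 0.001], [-0.001, 0.001, -1.0]]
ft_force: [-0.9, 0.7, -4.5]
width: 0.529
grip_force: 61.9
```

Run:
```python
from h import *
from cell import readout
s=readout.observe();print(s["ee_pos"],s["ft_force"],move(s,[555,150,205],22))
```

```text
[456.00414251 410.96787952 204.76226662] [-0.86832613  0.73163355 -4.50172043] (array([1.800e-03, 4.000e-04, 8.661e-01]), array([-176.2, -216.4,   -0.3]))
```

play_rows --pt "0 0 0.05 -9 -11 0 1" --pt "0 0 0.13 -25 -31 0 1" --pt "0 0 0.22 -44 -54 0 1" --pt "0 0 0.32 -64 -78 0 1" --pt "0 0 0.42 -84 -103 0 1" --pt "0 0 0.52 -104 -128 0 1" --pt "0 0 0.62 -124 -152 0 1" --pt "0 0 0.71 -144 -177 0 1" --pt "0 0 0.79 -162 -199 0 1" --pt "0 0 0.866 -176 -216 0 1"

```text
t: 17.0
ee_pos: [554.2, 147.7, 201.9]
tcp_rot: [[-0.369, 0.93, -0.002], [0.93, 0.369, -0.0], [0.0, -0.002, -1.0]]
ft_force: [0.1, 0.6, -4.3]
width: 0.529
grip_force: 61.9
```

play_rows --pt "0 0 0 0 0 0 1"

```text
t: 17.1
ee_pos: [554.7, 146.9, 201.9]
tcp_rot: [[-0.368, 0.93, -0.002], [0.93, 0.368, -0.001], [-0.0, -0.002, -1.0]]
ft_force: [-0.9, 0.5, -3.8]
width: 0.531
grip_force: 62.0
```

Run:
```python
from h import *
from cell import readout
s=readout.observe();C=np.array([548.2,-204.2]);y=np.array([.3377,.9412])
print(s["ee_pos"],move(s,[*(C-60*y),225],-19.74))
```

```text
[554.70416648 146.91513818 201.89164924] (array([-0.002 ,  0.0009,  0.7213]), array([-369.2, -174.9,  -22.7]))
```

play_rows --pt "0 0 0.05 -20 -9 -2 1" --pt "0 0 0.13 -58 -27 -5 1" --pt "0 0 0.21 -100 -47 -8 1" --pt "0 0 0.29 -142 -67 -11 1" --pt "0 0 0.37 -184 -87 -14 1" --pt "0 0 0.45 -226 -107 -17 1" --pt "0 0 0.53 -268 -127 -20 1" --pt "0 0 0.61 -308 -146 -22 1" --pt "0 0 0.68 -345 -164 -23 1" --pt "0 0 0.72 -369 -175 -23 1"

```text
t: 18.1
ee_pos: [529.3, -260.1, 225.3]
tcp_rot: [[0.334, 0.942, -0.001], [0.942, -0.334, 0.001], [0.0, -0.001, -1.0]]
ft_force: [-0.1, 1.2, -4.3]
width: 0.532
grip_force: 62.2
```

play_rows --pt "0 0 0 0 0 0 1" --pt "0 0 0 0 0 0 1" --pt "0 0 0 0 0 0 1" --pt "0 0 0 0 0 0 1"

```text
t: 18.5
ee_pos: [530.6, -256.3, 226.5]
tcp_rot: [[0.328, 0.945, -0.0], [0.945, -0.328, 0.0], [0.0, -0.0, -1.0]]
ft_force: [-0.4, 0.2, -5.0]
width: 0.532
grip_force: 62.3
```

Run:
```python
from h import *
from cell import readout,imaging
s=readout.observe();d=imaging.snapshot("wrist");t=imaging.snapshot("top");sd=imaging.snapshot("side")
cv2.imwrite("pics/w5.png",np.vstack([d["image"][:,100:500],cv2.resize(sd["image"][200:340,320:460],(400,200*2))])[:,:,::-1][:600] if 0 else np.hstack([d["image"][:,140:520],cv2.resize(sd["image"][200:335,320:455],(400,400),interpolation=2)])[:,:,::-1])
np.savez("w5.npz",p=s["ee_pos"],Rt=s["tcp_rot"],**d);np.savez("t5.npz",**t);np.savez("s5.npz",**sd);print(s["ee_pos"])
```

```text
[ 530.59400595 -256.33871261  226.46676488]
```

View pics/w5.png

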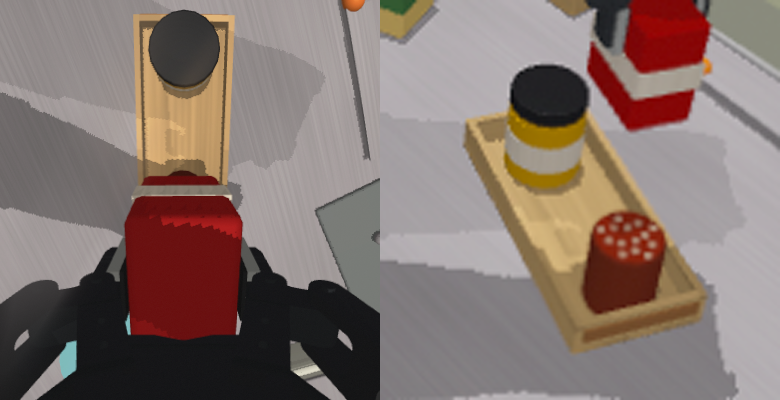

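The mustard jar stands at the free end with its lid near (324,48) in the full wrist frame. The salami is still standing at its own end, and the brick hangs upright in the grip. I'll check the jar's place in the crate and the brick's offset in the grip.

Run:
```python
from crate import *
d=dict(np.load("w5.npz"));s=dict(ee_pos=d["p"],tcp_rot=d["Rt"]);T=wristT(s,d)
C,x,y=crate(d,T,range(90,165,4),[*range(278,287)]+[*range(362,370)],(262,385));print("C",C,"y",y)
V=d["image"].max(2).astype(int);m=V<90;m[100:]=0;m[:,:285]=0;m[:,:]&=True;m[:,362:]=0
c=blob(m,(324,48),500);print(cv2.boundingRect(c));h=cv2.convexHull(c)
e=cv2.minEnclosingCircle(cast(h.reshape(-1,2),d,86,T)[:,:2].astype(np.float32));q=np.array(e[0])-C;print("jar",e,"crate xy",q@x,q@y)
hsv=cv2.cvtColor(d["image"],cv2.COLOR_RGB2HSV).astype(int)
r=((hsv[...,0]<6)|(hsv[...,0]>172))&(hsv[...,1]>170)&(hsv[...,2]>60);r[:165]=0
E=[(u,np.flatnonzero(r[:,u])[0]-.5) for u in range(287,354,3)];P=cast(E,d,s["ee_pos"][2]-44,T)-s["ee_pos"]
Q=P@s["tcp_rot"];print("front bottom edge tool x",Q[:,0].round(1),E[0],E[-1])
# salami from side view depth
t=dict(np.load("s5.npz"));z=t["z_map"];hs=cv2.cvtColor(t["image"],cv2.COLOR_RGB2HSV).astype(int)
v,u=np.mgrid[255:320,380:430];v=v.ravel();u=u.ravel();p=cv2.undistortPoints(np.float64(np.c_[u,v]).reshape(-1,1,2),t["K"],t["D"]).reshape(-1,2)
zz=z[v,u];W=(np.c_[p*zz[:,None],zz]-t["extrinsics"][:3,3])@t["extrinsics"][:3,:3]
k=(W[:,2]>64)&(W[:,2]<77);a=cv2.minEnclosingCircle(W[k][:,:2].astype(np.float32));q=np.array(a[0])-C;print("salami",k.sum(),a,q@x,q@y)
# jar lid from side depth
v,u=np.mgrid[215:270,355:400];v=v.ravel();u=u.ravel();p=cv2.undistortPoints(np.float64(np.c_[u,v]).reshape(-1,1,2),t["K"],t["D"]).reshape(-1,2)
zz=z[v,u];W=(np.c_[p*zz[:,None],zz]-t["extrinsics"][:3,3])@t["extrinsics"][:3,:3]
k=(W[:,2]>82)&(W[:,2]<91);a=cv2.minEnclosingCircle(W[k][:,:2].astype(np.float32));q=np.array(a[0])-C;print("jar side",k.sum(),a,q@x,q@y,np.median(W[k][:,2]))
```

```text
edge yaws [np.float32(70.4), np.float32(70.23), np.float32(-19.19)] width 101.69061
C [ 548.103   -204.59546] y [0.33683768 0.9415627 ]
(290, 11, 71, 78)
jar ((572.0576171875, -141.648681640625), 31.236894607543945) crate xy 1.3519021924439585 67.33714684746519
front bottom edge tool x [31.5 32.1 32.1 32.1 32.1 32.1 32.1 32.1 32.7 32.7 32.7 32.7 32.7 32.7
 32.7 32.7 32.7 32.1 32.1 32.1 32.1 32.1 31.4] (287, np.float64(176.5)) (353, np.float64(176.5))
salami 387 ((520.041748046875, -279.3504638671875), 26.875843048095703) -1.2411518929548038 -79.83862133970251
jar side 376 ((571.2274780273438, -142.18441772460938), 31.671489715576172) 0.7507302124749913 66.55309557913279 84.9179886140076
```

Run:
```python
from h import *
from cell import readout
s=readout.observe();C=np.array([548.15,-204.4]);y=np.array([.3372,.9414])
print(s["ee_pos"],move(s,[*(C-6.5*y),60],-19.7))
```

```text
[ 530.62204249 -256.77263021  226.68484537] (array([ 0.0001, -0.0001,  0.0091]), array([ 48.7,  -0.7, 166.7]))
```

play_rows --pt "0 0 0.009 10 0 0 1" --pt "0 0 0.009 30 -0.5 0 1" --pt "0 0 0.009 45 -0.7 10 1" --pt "0 0 0.009 48.7 -0.7 25 1" --pt "0 0 0.009 48.7 -0.7 45 1" --pt "0 0 0.009 48.7 -0.7 65 1" --pt "0 0 0.009 48.7 -0.7 80 1" --pt "0 0 0.009 48.7 -0.7 90 1" --pt "0 0 0.009 48.7 -0.7 90 1" --pt "0 0 0.009 48.7 -0.7 90 1"

```text
t: 19.65
ee_pos: [546.0, -211.5, 137.0]
tcp_rot: [[0.338, 0.941, 0.0], [0.941, -0.338, -0.0], [-0.0, 0.0, -1.0]]
ft_force: [-0.2, -0.4, -3.1]
width: 0.531
grip_force: 62.2
```

Run:
```python
from h import *
from cell import readout,imaging
s=readout.observe();C=np.array([548.15,-204.4]);y=np.array([.3372,.9414])
print(s["ee_pos"],move(s,[*(C-6.5*y),60],-19.7))
sd=imaging.snapshot("side");cv2.imwrite("pics/s6.png",cv2.resize(sd["image"][170:340,320:490],(560,560),interpolation=2)[:,:,::-1])
```

```text
[ 545.97499019 -211.49711892  136.97225613] (array([ 0.0005,  0.0001, -0.0013]), array([ 0.9, -0.4, 77. ]))
```

View pics/s6.png

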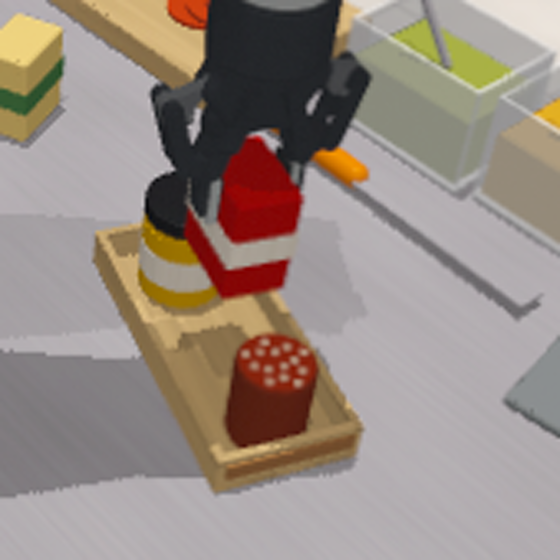

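The brick hangs upright above the gap between the jar (around 170,240 in the crop) and the salami (270,390), lined up with the crate. I'll lower it.

play_rows --pt "0 0 0 0.9 -0.4 8 1" --pt "0 0 0 0.9 -0.4 20 1" --pt "0 0 0 0.9 -0.4 35 1" --pt "0 0 0 0.9 -0.4 50 1" --pt "0 0 0 0.9 -0.4 63 1" --pt "0 0 0 0.9 -0.4 73 1" --pt "0 0 0 0.9 -0.4 79 1" --pt "0 0 0 0.9 -0.4 82 1" --pt "0 0 0 0.9 -0.4 84 1" --pt "0 0 0 0.9 -0.4 84 1"

```text
t: 20.7
ee_pos: [546.0, -210.4, 52.8]
tcp_rot: [[0.338, 0.941, 0.0], [0.941, -0.338, -0.0], [-0.0, 0.001, -1.0]]
ft_force: [0.1, -0.4, -5.2]
width: 0.53
grip_force: 62.3
```

play_rows --pt "0 0 0 0 0 0.5 1" --pt "0 0 0 0 0 1 1" --pt "0 0 0 0 0 1 1" --pt "0 0 0 0 0 1 1"

```text
t: 21.1
ee_pos: [545.8, -210.4, 51.7]
tcp_rot: [[0.338, 0.941, 0.0], [0.941, -0.338, -0.0], [0.0, 0.0, -1.0]]
ft_force: [0.3, -0.4, -4.9]
width: 0.533
grip_force: 62.3
```

play_rows --pt "0 0 0 0 0 0.4 1" --pt "0 0 0 0 0 0.8 1" --pt "0 0 0 0 0 0.8 1"

```text
t: 21.4
ee_pos: [545.8, -210.3, 50.8]
tcp_rot: [[0.338, 0.941, 0.0], [0.941, -0.338, 0.0], [0.0, 0.0, -1.0]]
ft_force: [0.3, -0.3, -3.5]
width: 0.531
grip_force: 62.4
```

play_rows --pt "0 0 0 0 0 0.3 1" --pt "0 0 0 0 0 0.6 1" --pt "0 0 0 0 0 0.6 1"

```text
t: 21.7
ee_pos: [545.8, -210.4, 50.7]
tcp_rot: [[0.338, 0.941, 0.0], [0.941, -0.338, -0.0], [-0.0, 0.0, -1.0]]
ft_force: [-1.9, 2.3, 2.0]
width: 0.533
grip_force: 62.8
```

play_rows --pt "0 0 0 0 0 0.3 1" --pt "0 0 0 0 0 0.5 1" --pt "0 0 0 0 0 0.5 1"

```text
t: 22.0
ee_pos: [545.8, -210.3, 50.6]
tcp_rot: [[0.338, 0.941, 0.0], [0.941, -0.338, -0.0], [-0.0, 0.0, -1.0]]
ft_force: [-5.0, 3.4, 7.2]
width: 0.534
grip_force: 63.3
```

play_rows --pt "0 0 0 0 0 -0.5 0.45" --pt "0 0 0 0 0 -0.5 0.3" --pt "0 0 0 0 0 -0.5 0.15" --pt "0 0 0 0 0 -0.5 0" --pt "0 0 0 0 0 -0.5 0" --pt "0 0 0 0 0 -0.5 0" --pt "0 0 0 0 0 -0.5 0"

```text
t: 22.7
ee_pos: [545.8, -210.4, 50.2]
tcp_rot: [[0.338, 0.941, 0.0], [0.941, -0.338, 0.0], [0.0, 0.0, -1.0]]
ft_force: [0.1, 0.1, -1.2]
width: 0.999
grip_force: 0.0
```

play_rows --pt "0 0 0 0 0 -10 0" --pt "0 0 0 0 0 -30 0" --pt "0 0 0 0 0 -55 0" --pt "0 0 0 0 0 -85 0" --pt "0 0 0 0 0 -115 0" --pt "-0.0 0 0 -20 0 -140 0" --pt "0 0 0 -50 0 -155 0" --pt "0 0 0 -80 0 -165 0" --pt "0 0 0 -80 0 -165 0" --pt "0 0 0 -80 0 -165 0"

```text
t: 23.7
ee_pos: [518.6, -286.1, 215.8]
tcp_rot: [[0.339, 0.941, 0.001], [0.941, -0.339, -0.0], [0.0, 0.001, -1.0]]
ft_force: [0.2, -0.3, -1.0]
width: 1.002
grip_force: 0.0
```

Run:
```python
from h import *
from cell import readout,imaging
s=readout.observe();d=imaging.snapshot("wrist");sd=imaging.snapshot("side")
cv2.imwrite("pics/e.png",np.hstack([d["image"][:,140:520],cv2.resize(sd["image"][200:335,320:455],(400,400),interpolation=2)])[:,:,::-1])
print(s["ee_pos"],s["width"]);T=wristT(s,d)
hsv=cv2.cvtColor(d["image"],cv2.COLOR_RGB2HSV).astype(int)
C=np.array([548.15,-204.4]);y=np.array([.3372,.9414]);x=np.array([y[1],-y[0]])
def W(t):
    v,u=np.mgrid[200:335,320:455];v=v.ravel();u=u.ravel();p=cv2.undistortPoints(np.float64(np.c_[u,v]).reshape(-1,1,2),t["K"],t["D"]).reshape(-1,2)
    zz=t["z_map"][v,u];return (np.c_[p*zz[:,None],zz]-t["extrinsics"][:3,3])@t["extrinsics"][:3,:3]
w=W(sd);q=np.c_[(w[:,:2]-C)@x,(w[:,:2]-C)@y,w[:,2]]
for n,lo,hi,a,b in(("salami",64,77,-110,-48),("brick",81,91,-48,33),("jar",81,91,34,110)):
    k=q[(q[:,2]>lo)&(q[:,2]<hi)&(q[:,1]>a)&(q[:,1]<b)&(abs(q[:,0])<50)];print(n,len(k),cv2.minAreaRect(k[:,:2].astype(np.float32)),np.median(k[:,2]),np.polyfit(k[:,1],k[:,2],1)[0],np.polyfit(k[:,0],k[:,2],1)[0])
```

```text
[ 518.64771471 -286.05763025  215.83591538] 1.002277320684916
salami 383 ((-1.1031513214111328, -81.04769134521484), (51.09636688232422, 50.96783447265625), 52.63935470581055) 69.31812892998542 -0.012210318011585472 0.01556094182446966
brick 445 ((-2.487194061279297, -4.98260498046875), (74.95267486572266, 46.78064727783203), 88.99456787109375) 84.57487257110229 0.00735741520204512 0.0078079990360648945
jar 388 ((1.0151214599609375, 65.67262268066406), (60.92770767211914, 60.59709548950195), 5.591240406036377) 84.76517229865712 0.010939153825604741 0.0024746232430918258
```

View pics/e.png

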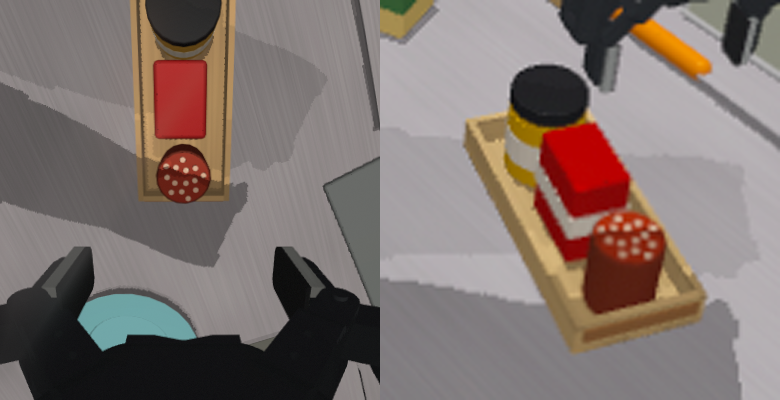

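The salami, brick and jar stand upright in a row with their tops level, the brick is square to the crate, and the gripper is clear. I'm handing the job in.

```bash
python3 -c "
from cell import env
print(env.job_done())"
```

```text
the job is handed in; nothing more can be done
None
```

The mustard jar, then the red cheese brick, stand upright in the crate beside the still-standing salami, the brick square to its sides; I handed the job in at about 24 s, and no verdict was returned.

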